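Lock a linocut block in its printing chase with the quoin key

TASK

The linocut block lies loose in its steel chase: lock it up for printing. Take the square-handled hex key from the tool block, feel gently for the socket sunk in the quoin, seat the key fully in it and turn it clockwise, letting go and regripping as you need, until the quoin holds the block firmly and flat, snug but not overtightened. Then draw the key and stand it back upright in its hole, without disturbing the white cup and the pink bottle.

Things in the scene. Friction and masses are not known exactly. Their poses are not given: they have to be found in the camera images.
- key: quoin key, loose, 160 g: steel hex shank under a square dark-wood handle. Origin at the centre of its tip, z up along the shank, x and y square to the handle's faces. Shank 14 mm across flats, 16.2 across corners; brass collar 21 mm wide 67 to 75 mm above the tip. It starts upright in its hole at any yaw, its tip on the hole's floor, 14 mm above the table
- key_handle (a point): middle of the key's handle, 96 mm above the tip; the handle is 30x30 mm and 42 mm tall, from 75 to 117 mm above the tip
- key_tip (a point): centre of the key's tip (the key's origin); the last 4 mm taper from 16 to 10 mm across. Until it is in the socket, a knock or push of over 60 N on quoin or chase would burr it: touching down at 20 mm/s with a force stop of 4 to 6 N peaks at about 35 N, at 40 mm/s it passes 60 N
- chase: grey press bed 292x232x8 mm, fixed, bearing a dark steel frame 264x204 mm (bars 16 wide, 18 high). Origin at the centre of the bed's underside, z up. In the frame, along +x: the quoin in its channel, loose reglet, loose block, fixed wooden foot furniture; fixed strips beside the block
- channel (a point): middle of the quoin's channel (chase x -96, y 0 mm), level with the quoin's flat top, 30 mm above the table. The quoin, a pale metal block 40 mm (chase x) by 60 mm (y), 22 tall, sits within 12 mm of this point either way along the chase's y, and resists 60 N there. In the centre of its top is a brass countersunk mouth 24 mm across, narrowing to 18 mm at 6 mm depth
- socket_floor_line (a point): the point 18 mm below point channel, at the level of the hex socket's floor: where the tip is when the key is fully home (in x and z; in y the socket's centre is the quoin's). The socket, in the quoin's screw, begins under the mouth, 6 mm below the top: 15 mm across flats, 12 mm deep, at any angle (repeats every 60 deg); the key has about 8 deg of play in it
- reglet: loose wooden strip between quoin jaw and block, 14x140x15.5 mm, long along the chase's y; origin at the centre of its underside, 8 mm above the table. Turned clockwise from above, the screw drives the quoin's steel jaw to +x against it, 2.23 mm/rad; it bears after 0.4 to 2.5 rad, then presses 10 N per mm more (22 N per rad), and stays where it is left
- block: linocut printing block, loose, 136x130x23 mm: blue-grey lino with a leaf design on a brown board; origin at the centre of its underside, which lies on the bed 8 mm above the table; axes as the chase's
- foot_face (a point): top edge of the fixed foot furniture that the block is clamped against. Rightly tight is 12 to 58 N; aim for 30 N, about 1.3 rad after the jaw bears. Screw friction is 0.14 Nm, and each N of clamping adds 0.0022 Nm; read at rest at the wrist about the vertical: 0.08 to 0.11 Nm before the jaw bears, 0.13 to 0.16 Nm when rightly tight
- tool_block: wooden tool block 170x56x46 mm, fixed; origin at the centre of its underside, x along its length. The key's hole is at its -x end; two lino gouges with turned handles stand fixed at its +x end, 90 and 122 mm from the hole, tops 95 mm above the table
- key_hole (a point): centre of the mouth of the key's hole, on the tool block's top, 46 mm above the table; the hole is round, 21 mm wide, 32 mm deep, straight down
- cup_white: white cup, 90 mm wide and 118 mm tall, a loose bystander; origin at the centre of its foot
- pink_bottle: pink paint bottle with a black cap, 68 mm wide and 176 mm tall, a loose bystander; origin at the centre of its foot
Not all that is in view belongs to the job. What is meant by the key is not orange or turquoise, and is the smaller of those in its own colour.

How it is judged:
On the way, in this order (a step that is already met when the one before it is completed fails the run):
1. the key is seated in the quoin's socket: its tip at least 14 mm below the quoin's top face, on the channel's line (z of key_tip in the frame of chase below 0.016 m and x of key_tip in the frame of channel between -0.012 and 0.012 m and horizontal distance between key_tip and channel below 0.03 m), for 0.1 s.
2. the quoin clamps reglet and block against the foot furniture with over 12 N (contact force between each of reglet, block and chase above 12 N), for 0.2 s.
At the end, for the whole second after the job is handed in: The block is clamped with 12 to 58 N through the reglet and against the foot furniture, flat on the bed (within 2.5 mm and 0.03 rad); the key stands at rest and upright (within 0.12 rad) in its hole in the tool block, its tip within 8 mm of the hole's axis and at least 21 mm down (all of step 2 and contact force between reglet and chase below 58 N and z of block in the frame of chase below 0.0105 m and angle between the z axis of block and the z axis of chase, either way round below 0.03 rad and horizontal distance between key_tip and key_hole below 0.008 m and height (world z) of key_tip below 0.025 m and angle between key's own z axis and vertical below 0.12 rad and linear speed of key below 0.02 m/s); the robot touches nothing.
It fails at once if on its way in, before its tip is 14 mm below the quoin's top, the key is knocked or pressed against quoin or chase with over 60 N (contact force between key and chase above 60 N and z of key_tip in the frame of chase above 0.016 m).
It fails at once if the block is overtightened, over 58 N (contact force between reglet and chase above 58 N).
It fails at once if the key is dropped or laid over, more than 0.8 rad from upright (angle between key's own z axis and vertical above 0.8 rad).
It fails at once if the block is levered up by more than 0.1 rad (angle between the z axis of block and the z axis of chase, either way round above 0.1 rad).
It fails at once if the white cup or the pink bottle is moved by more than 30 mm (distance of any of cup_white, pink_bottle from where it was at the start of the episode above 0.03 m).
It also fails if it takes over 72 s, if anything falls off the work surface, if the arm or the gripper's body presses on something with over 40 N, if the wrist force passes 120 N, or if a joint passes its speed limit or range.

ROBOT

A 7-joint arm with a two-finger parallel gripper is mounted at the origin on the work surface; the furniture and walls round the work are solid. World frame = base frame: x ahead of the robot, y to its left, z up, the work surface at z = 0. Lengths are in m, angles in rad, forces in N, time in s.
With the tool pointing down it reaches from about 0.425 to 0.875 m from the base axis. Payload 4.7 kg.
Tool frame: the origin (TCP) lies midway between the tips of the shut fingers; the grasp point (between the pads) lies 19 mm behind it; z points along the fingers, y is the line along which they close (so a half turn about z gives the same grasp; the last joint's range is limited). The gripper opens to 87 mm and grips with 3 to 60 N. Pads are 19 mm wide; open, the fingers measure 117 mm over their backs; the gripper's body (75 mm by 190 mm) begins 51 mm behind the grasp point.
Start: joints at [1.255, 0.321, -0.07, 1.45, 0.023, 1.371, -0.057], TCP at [0.21, -0.615, 0.223] pointing down, gripper open.
Joint ranges: [-2.86, 2.86], [-0.3, 2.09], [-1.38, 1.24], [0.06, 2.45], [-1.56, 4.7], [0.09, 2.05], [-2.69, 2.69]. Speed limits (rad/s): [2.57, 2.57, 3.14, 3.14, 3.14, 3.14, 3.14].

INTERFACE

Orientations are given as a rotation vector (axis times angle).
In Python, from bench import ctrl gives the robot as it stands. The module is installed in compiled form; this text tells all that it offers.
- The arm moves only by the shell command python3 -m handwheel 'ROWS' [FORCE]. ROWS is JSON, a list of rows, each a list of 7 numbers: the finger opening in m, from 0 to 0.087, then the shift along the tool's x, y, z in m, then the turn, a rotation vector about the tool's x, y, z in degrees. A call has 1 to 12 rows; each row shifts and turns the commanded pose from where the row before left it, along the tool's axes as they then stand; what a row does not reach is not made up. A row lasts 1/8 s, in which the tool goes at most 62.5 mm and 10.7 degrees, less where a joint would pass 70% of its speed; a pose out of reach is approached as far as the arm can. A call is refused whole if a number of a shift passes 0.0625 or a number of a turn 10.7, either way. A call with a gripper value outside its range is refused whole. The fingers move at their own pace and stop on an object; FORCE is the grip in N (left out, the last holds). Time passes only in rows, so rows that do not move let the fingers close. It gives the time, the measured TCP pose, the force, the opening and the grip force at its end, in the units of the state.
- ctrl.get_state(): the state, without advancing time (a new reading comes with each control period).
- ctrl.get_image(name): name is "scene" or "top"; returns (picture, depth): 400x640x3 uint8, blue, green, red; 400x640 float32, m along the optical axis (not along the pixel's ray), 0 where there is no reading.
- ctrl.camera_info(name): a dict with "intrinsics" (3x3 intrinsics, pixels), "D" ([k1, k2, p1, p2, k3] as OpenCV has them; the pictures are not rectified), "R" (3x3) and "t" (3): a world point X has camera coordinates R X + t. Camera axes: x right, y down, z forward; pixel columns grow to the right and rows downward; lengths in m; the calibration is good to about 2 mm. A picture is of the moment at which its call begins. camera_info takes no time and is no camera call.
- ctrl.close_job(): hands the job in; it is judged then, once.
The state is a dict: "time": time; "joint_positions": joint angles; "qd": joint speeds; "joint_torque": joint torques, N m; "position": TCP position; "tool_rot": TCP orientation; "ft_force": force on the tool from outside, world axes, zero at the start; "torque": the same for the moment, N m; "grip_width": opening from 0.0 (shut) to 1.0 (fully open); "grip_force": force on a finger pad.
Only numpy, scipy, OpenCV 4.12 (cv2) and the standard library are available. Lean on these libraries where they do the work, as an engineer would, in place of code of your own. Each camera call takes 0.05 s, during which the arm holds its last target. There are 200 camera calls.

## Working session

There is one attempt and no reset: what is moved stays moved. The work goes in short steps, Python scripts to look and compute and a shell command to move; the robot and the scene stay as the last step left them, time stands still between calls to the robot, and variables do not carry over. Pictures are saved under pics/ and viewed, at most 10 in all, crops included, and the job is handed in when it is done.

```bash
mkdir -p pics
cat > h.py <<'E'
import numpy as np, cv2
from bench import ctrl
def ray(c,uv):
    uv=np.array(uv,float).reshape(-1,1,2)
    n=cv2.undistortPoints(uv,np.array(c["intrinsics"]),np.array(c["D"])).reshape(-1,2)
    R=np.array(c["R"]);t=np.array(c["t"]).ravel()
    d=np.c_[n,np.ones(len(n))]@R
    return -R.T@t,d
def onplane(c,uv,z):
    o,d=ray(c,uv); return o+d*((z-o[2])/d[:,2])[:,None]
def bydepth(c,uv,depth):
    o,d=ray(c,uv); return o+d*np.asarray(depth).reshape(-1,1)
def cross(c1,a,c2,b):
    o1,d1=ray(c1,a);o2,d2=ray(c2,b);d1=d1[0];d2=d2[0]
    s=np.linalg.lstsq(np.c_[d1,-d2],o2-o1,rcond=None)[0]
    p,q=o1+s[0]*d1,o2+s[1]*d2
    return (p+q)/2,np.linalg.norm(p-q)
def proj(c,X):
    R=np.array(c["R"]);t=np.array(c["t"],float).ravel()
    return cv2.projectPoints(np.array(X,float).reshape(-1,1,3),cv2.Rodrigues(R)[0],t,np.array(c["intrinsics"]),np.array(c["D"]))[0].reshape(-1,2)
E
python3 - <<'E'
from h import *
for n in("scene","top"):
    im,d=ctrl.get_image(n); cv2.imwrite(f"pics/{n}0.png",im); np.savez(f"{n}0.npz",im=im,d=d)
    c=ctrl.camera_info(n); R=np.array(c["R"]); print(n,-R.T@np.array(c["t"]).ravel(),R[2],np.array(c["intrinsics"])[0,0],c["D"])
s=ctrl.get_state(); print({k:np.round(v,3) for k,v in s.items()})
E
```

```text
scene [0.10233976 0.65388796 0.88200671] [ 0.37947942 -0.55154681 -0.74282669] 415.6969553470778 [0.02598588 0.         0.         0.         0.        ]
top [0.39696779 0.10319503 1.49138841] [ 0.05750226 -0.01275298 -0.99826392] 456.2586010723866 [-0.04259317  0.          0.          0.          0.        ]
{'time': np.float64(0.1), 'joint_positions': array([ 1.255,  0.322, -0.07 ,  1.452,  0.023,  1.371, -0.057]), 'qd': array([-0.001, -0.002, -0.001, -0.002,  0.002,  0.003,  0.   ]), 'joint_torque': array([-1.0000e-03, -4.9257e+01, -4.0600e-01, -3.1340e+01, -6.4000e-02,
        3.9000e-02,  0.0000e+00]), 'position': array([ 0.21 , -0.615,  0.222]), 'tool_rot': array([-3.097e+00, -5.150e-01,  1.000e-03]), 'ft_force': array([ 0.352, -0.763, -0.191]), 'torque': array([-0.042, -0.019,  0.006]), 'grip_force': np.float64(0.0), 'grip_width': np.float64(0.998)}
```

View pics/scene0.png

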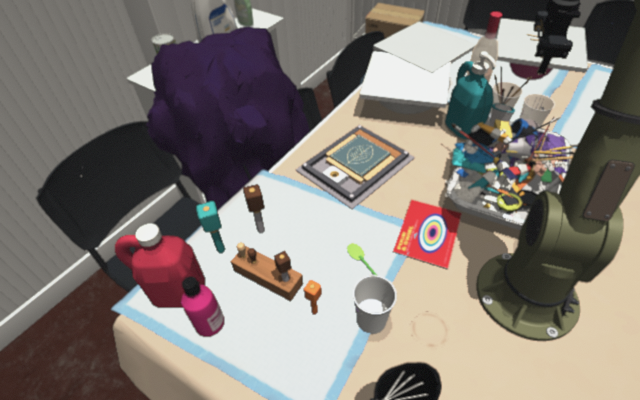

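View pics/top0.png

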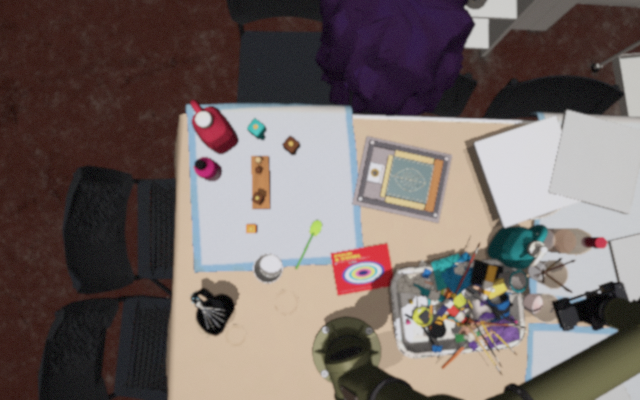

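The scene view shows the dark key standing in the tool block at about (283,263). A larger dark one stands at (254,197), with the chase at (355,163). In the top view the tool block is at (261,182), the key at about (259,197) and the chase at (403,178). I'll zoom in next.

Run:
```python
from h import *
s=np.load("scene0.npz");t=np.load("top0.npz")
def cr(im,x,y,w,h): return cv2.resize(im[y:y+h,x:x+w],(400,300),interpolation=cv2.INTER_CUBIC)
o=np.vstack([np.hstack([cr(s["im"],225,225,100,75),cr(s["im"],293,122,124,93)]),np.hstack([cr(t["im"],220,145,100,75),cr(t["im"],350,132,108,81)])])
cv2.imwrite("pics/crops.png",o)
cs,ct=ctrl.camera_info("scene"),ctrl.camera_info("top")
print(cross(cs,[282,257],ct,[259,197]),cross(cs,[254,190],ct,[291,144]))
for uv in([259,197],[291,144],[261,160],[261,182],[375,172],[410,178]):
    z=float(np.median(t["d"][uv[1]-1:uv[1]+2,uv[0]-1:uv[0]+2])); print(uv,bydepth(ct,uv,[z])[0].round(4))
for uv in([282,258],[254,190],[333,175],[355,160],[267,275]):
    z=float(np.median(s["d"][uv[1]-1:uv[1]+2,uv[0]-1:uv[0]+2])); print("s",uv,bydepth(cs,uv,[z])[0].round(4))
```

```text
(array([0.48299216, 0.28255   , 0.12058503]), np.float64(0.0011054330581966906)) (array([0.63749449, 0.18764671, 0.16272894]), np.float64(0.002358153898746409))
[259, 197] [0.482  0.2811 0.1288]
[291, 144] [0.6384 0.1884 0.1628]
[261, 160] [0.5998 0.2847 0.0857]
[261, 182] [0.5351 0.2873 0.0461]
[375, 172] [ 0.5814 -0.0787  0.0137]
[410, 178] [ 0.5629 -0.1901  0.032 ]
s [282, 258] [0.4757 0.2909 0.133 ]
s [254, 190] [0.6353 0.188  0.1642]
s [333, 175] [ 0.5847 -0.0783  0.0199]
s [355, 160] [ 0.5567 -0.1571  0.0323]
s [267, 275] [0.5182 0.3065 0.0486]
```

View pics/crops.png

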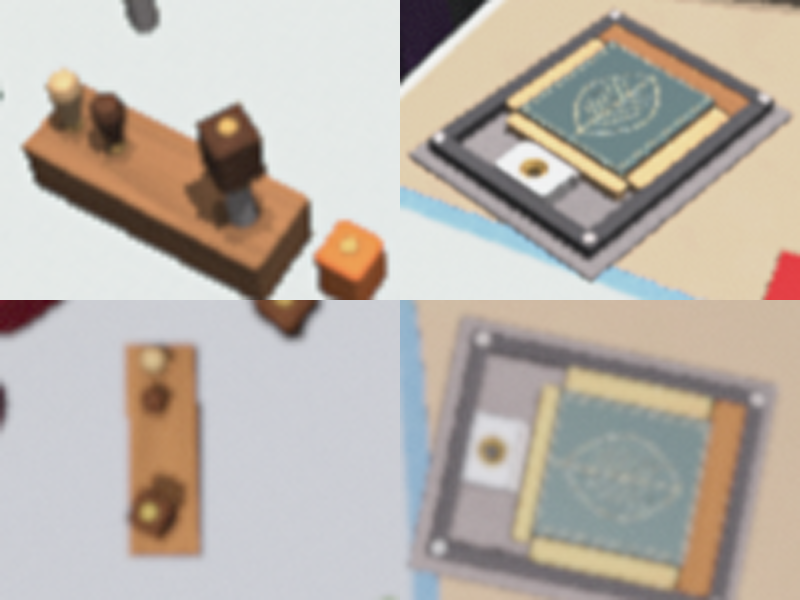

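The lower-left crop shows the dark key near the tool block's -x end, with a yellow stud on its handle. The right-hand crops show the pale quoin with its brass mouth at about top (374,172) and scene (334,173). I'll measure these precisely using depth and masks.

Run:
```python
from h import *
D={n:np.load(f"{n}0.npz") for n in("scene","top")};C={n:ctrl.camera_info(n) for n in D}
P={}
for n in D:
    d=D[n]["d"];v,u=np.mgrid[:400,:640]
    P[n]=bydepth(C[n],np.c_[u.ravel(),v.ravel()],d.ravel()).reshape(400,640,3)
def rect(p): 
    r=cv2.minAreaRect((p[:,:2]*1000).astype(np.float32)); return np.round(r[0],1),np.round(r[1],1),round(r[2],1)
for n in D:
    p=P[n]; near=(np.hypot(p[...,0]-.482,p[...,1]-.283)<.035)
    q=p[near&(p[...,2]>.122)&(p[...,2]<.14)]
    print(n,"handle top",len(q),np.median(q,0).round(4),rect(q))
    m=(near&(p[...,2]>.122)).astype(np.uint8); m=cv2.findContours(m,0,2)[0]
    # stud by colour
    im=D[n]["im"].astype(int); y=(im[...,2]>150)&(im[...,1]>130)&(im[...,0]<140)&near&(p[...,2]>.115)
    vv,uu=np.nonzero(y); st=[uu.mean(),vv.mean()] if len(uu) else None; print(" stud",st,len(uu)); P[n+"st"]=st
    # quoin: pale neutral bright blob
    box=np.zeros((400,640),bool); a=(325,165,345,182) if n=="scene" else (366,160,383,183)
    a=(315,155,350,190) if n=="scene" else (364,158,385,184)
    box[a[1]:a[3],a[0]:a[2]]=1
    w=((im.min(2)>(165 if n=="scene" else 185))&box).astype(np.uint8)
    w=cv2.morphologyEx(w,cv2.MORPH_CLOSE,np.ones((5,5)))
    c=max(cv2.findContours(w,0,1)[0],key=cv2.contourArea)
    X=onplane(C[n],c.reshape(-1,2),.030); print(" quoin",rect(X))
    br=box&(im[...,2]-im[...,0]>35)&(im[...,2]<225); vv,uu=np.nonzero(br&(cv2.erode(cv2.morphologyEx(w,cv2.MORPH_CLOSE,np.ones((9,9))),np.ones((3,3)))>0)); print(" mouth",uu.mean(),vv.mean(),len(uu)); P[n+"m"]=[uu.mean(),vv.mean()]
    print(" mouth on plane",onplane(C[n],P[n+"m"],.028).round(4))
    # tool block top
    q=(np.abs(p[...,2]-.046)<.006)&(im[...,2]-im[...,0]>50)&(np.hypot(p[...,0]-.535,p[...,1]-.285)<.12)
    vv,uu=np.nonzero(q); print(" block",rect(onplane(C[n],np.c_[uu,vv],.046)), np.median(p[q][:,2]).round(4))
print("stud",cross(C["scene"],P["scenest"],C["top"],P["topst"]),"mouth",cross(C["scene"],P["scenem"],C["top"],P["topm"]))
# chase screws
for n,pts in(("scene",[(359.5,127),(406,152.5),(304.5,165),(351.5,195.5)]),("top",[(372.2,143),(446.5,159),(360.3,199),(436,216)])):
    g=D[n]["im"].min(2).astype(float); o=[]
    for x,y in pts:
        x0,y0=int(round(x))-3,int(round(y))-3; wd=g[y0:y0+7,x0:x0+7]; wd=np.clip(wd-np.percentile(wd,70),0,None); v,u=np.mgrid[:7,:7]
        o.append([x0+(wd*u).sum()/wd.sum(),y0+(wd*v).sum()/wd.sum()])
    X=onplane(C[n],o,.027); print(n,np.round(o,1).tolist(),X[:,:2].round(4).tolist(),X.mean(0).round(4))
```

```text
scene handle top 181 [0.4766 0.2908 0.1314] (array([479.3, 289.1]), array([29.4, 32. ]), 65.1)
 stud [np.float64(281.5), np.float64(256.2857142857143)] 14
 quoin (array([574.4, -82.7]), array([ 58.1, 140.4]), 78.2)
 mouth 332.3478260869565 173.14492753623188 69
 mouth on plane [[ 0.586  -0.0769  0.028 ]]
 block (array([534.7, 292. ]), array([171.4,  56. ]), 3.4) 0.047
top handle top 97 [0.4815 0.2867 0.1294] (array([481.2, 287.4]), array([31. , 28.2]), 64.7)
 stud [np.float64(255.85714285714286), np.float64(197.35714285714286)] 14
 quoin (array([578.1, -79.1]), array([45.6, 60.6]), 79.9)
 mouth 374.56756756756755 171.97297297297297 37
 mouth on plane [[ 0.5796 -0.0755  0.028 ]]
 block (array([535.8, 289. ]), array([166.8,  52.5]), 3.7) 0.0452
stud (array([0.47953457, 0.28915099, 0.13430887]), np.float64(0.002020444611189399)) mouth (array([ 0.58104414, -0.07373481,  0.03302073]), np.float64(0.004704328920136248))
scene [[359.5, 125.4], [405.9, 151.4], [304.2, 163.7], [351.2, 195.2]] [[0.6334, -0.3143], [0.4474, -0.2791], [0.6803, -0.0666], [0.4941, -0.0323]] [ 0.5638 -0.1731  0.027 ]
top [[371.9, 141.7], [446.4, 158.2], [359.8, 198.6], [435.1, 214.9]] [[0.6784, -0.0651], [0.6317, -0.3093], [0.4923, -0.0298], [0.4461, -0.2746]] [ 0.5621 -0.1697  0.027 ]
```

The two views agree to about 3 mm:

| Item | World position (m) | Notes |
|---|---|---|
| Key | (0.480, 0.288) | top at z about 0.131, face normal at 65° |
| Chase centre | (0.563, -0.171) | x axis at about -100.7° |
| Channel | (0.581, -0.077) | |

Next I'll check obstacle heights along the swing and work out the move.

```bash
cat >> h.py <<'E'
def pose():
    s=ctrl.get_state(); R=cv2.Rodrigues(np.array(s["tool_rot"]))[0]; return s,np.array(s["position"]),R
def goal(p,psi):  # world target, tool-y heading in deg, tool down -> shift in present tool axes, turn
    s,q,R=pose(); a=np.radians(psi); y=np.array([np.cos(a),np.sin(a),0]); z=np.array([0,0,-1.]); G=np.c_[np.cross(y,z),y,z]
    print("t",round(float(s["time"]),2),"pos",q.round(4),"psi",np.degrees(np.arctan2(R[1,1],R[0,1])).round(2),"tilt",np.degrees(np.arccos(-R[2,2])).round(2),"j7",round(float(np.degrees(s["joint_positions"][6])),1),"grip",round(float(s["grip_width"])*87,1),round(float(s["grip_force"]),1))
    print(" shift mm",(R.T@(np.array(p)-q)*1000).round(1),"turn deg",np.degrees(cv2.Rodrigues(R.T@G)[0].ravel()).round(2),"F",np.round(s["ft_force"],2),"M",np.round(s["torque"],3))
E
python3 - <<'E'
from h import *
d=np.load("top0.npz")["d"];c=ctrl.camera_info("top");v,u=np.mgrid[:400,:640];p=bydepth(c,np.c_[u.ravel(),v.ravel()],d.ravel())
p=p[(d.ravel()>0)]
xs=np.arange(.2,.9,.1); 
print("y:",[round(y,1) for y in np.arange(.4,-.8,-.1)])
for x in xs: print(round(x,1),[int(1000*p[(abs(p[:,0]-x)<.05)&(abs(p[:,1]-y)<.05)][:,2].max(initial=-1)) for y in np.arange(.4,-.8,-.1)])
goal([.48,.288,.25],65)
E
```

```text
y: [np.float64(0.4), np.float64(0.3), np.float64(0.2), np.float64(0.1), np.float64(0.0), np.float64(-0.1), np.float64(-0.2), np.float64(-0.3), np.float64(-0.4), np.float64(-0.5), np.float64(-0.6), np.float64(-0.7), np.float64(-0.8)]
0.2 [170, 119, 125, 9, 17, 67, 76, 94, 671, 668, 585, 337, 124]
0.3 [11, 123, 121, 18, 16, 68, 72, 82, 98, 272, 500, 338, 124]
0.4 [10, 121, 11, 16, 12, 12, 29, 31, 95, 268, 328, 325, 125]
0.5 [128, 140, 9, 9, 32, 39, 38, 33, 105, 106, 108, 110, 110]
0.6 [179, 101, 168, 12, 30, 39, 39, 38, 108, 107, 110, 113, 113]
0.7 [238, 174, 166, 10, 13, 33, 31, 12, 106, 107, 108, 111, 110]
0.8 [133, 9, 9, 11, 175, 250, 247, 37, 9, 8, 105, 109, 107]
t 0.1 pos [ 0.2103 -0.6145  0.2216] psi -71.1 tilt 0.09 j7 -3.3 grip 86.8 0.0
 shift mm [ 547.5 -766.6  -27.2] turn deg [-5.000e-02 -1.100e-01 -1.361e+02] F [ 0.35 -0.76 -0.19] M [-0.042 -0.019  0.006]
```

```bash
python3 -m handwheel '[[0.087,0,0,-0.055,0,0,0],[0.087,0,0,-0.055,0,0,0],[0.087,0,0,-0.055,0,0,0],[0.087,0.058,-0.003,0,0,0,-5.1],[0.087,0.058,-0.003,0,0,0,-5.1],[0.087,0.058,-0.003,0,0,0,-5.1],[0.087,0.058,-0.003,0,0,0,-5.1],[0.087,0.058,-0.003,0,0,0,-5.1],[0.087,0.058,-0.003,0,0,0,-5.1],[0.087,0.058,-0.003,0,0,0,-5.1],[0.087,0.058,-0.003,0,0,0,-5.1],[0.087,0.058,-0.003,0,0,0,-5.1]]' 40; python3 -c "
from h import *
goal([.48,.288,.18],65)"
```

```text
time: 1.6
position: [0.588, -0.2711, 0.3867]
tool_rot: [-2.649, -1.687, 0.001]
ft_force: [0.4, -1.1, 0.9]
grip_width: 1.002
grip_force: 0.0
t 1.6 pos [ 0.588  -0.2711  0.3867] psi -25.04 tilt 0.06 j7 -7.4 grip 87.2 0.0
 shift mm [ 460.8 -334.3  207. ] turn deg [-5.000e-02 -5.000e-02 -9.004e+01] F [ 0.35 -1.08  0.93] M [-0.049 -0.151 -0.052]
```

```bash
python3 -m handwheel '[[0.087,0.055,-0.01,0.010,0,0,-5],[0.087,0.055,-0.01,0.010,0,0,-5],[0.087,0.055,-0.01,0.010,0,0,-5],[0.087,0.055,-0.01,0.010,0,0,-5],[0.087,0.054,-0.01,0.010,0,0,-5],[0.087,0.053,-0.01,0.010,0,0,-5],[0.087,0.053,-0.01,0.010,0,0,-5],[0.087,0.052,-0.01,0.010,0,0,-5],[0.087,0.051,-0.01,0.010,0,0,-5],[0.087,0.050,-0.01,0.010,0,0,-5],[0.087,0.050,-0.01,0.010,0,0,-5],[0.087,0,0,0.01,0,0,-10]]'; python3 -c "
from h import *
goal([.48,.288,.18],65)"
```

```text
time: 3.1
position: [0.4847, 0.2939, 0.2675]
tool_rot: [-1.312, -2.853, -0.001]
ft_force: [0.7, 0.6, -0.5]
grip_width: 0.999
grip_force: 0.0
t 3.1 pos [0.4847 0.2939 0.2675] psi 40.62 tilt 0.08 j7 -0.2 grip 86.9 0.0
 shift mm [-1.5 -7.4 87.5] turn deg [  0.04  -0.08 -24.38] F [ 0.71  0.58 -0.47] M [-0.053 -0.191  0.014]
```

```bash
python3 -m handwheel '[[0.087,-0.0015,-0.0075,0.03,0,0,-8.1],[0.087,0,0,0.03,0,0,-8.1],[0.087,0,0,0.0275,0,0,-8.1],[0.087,0,0,0,0,0,0],[0.087,0,0,0,0,0,0]]'
python3 - <<'E'
from h import *
goal([.48,.288,.091],65)
for n in("scene","top"):
    im,d=ctrl.get_image(n);c=ctrl.camera_info(n);np.savez(n+"1.npz",im=im,d=d)
    q=proj(c,[[.48,.288,.11]])[0].astype(int); k=im[q[1]-38:q[1]+38,q[0]-50:q[0]+50]; cv2.imwrite(f"/tmp/{n}.png",cv2.resize(k,(400,304)))
cv2.imwrite("pics/pre.png",np.hstack([cv2.imread("/tmp/scene.png"),cv2.imread("/tmp/top.png")]))
E
```

```text
time: 3.72
position: [0.4844, 0.2832, 0.1809]
tool_rot: [0.708, 3.06, 0.001]
ft_force: [-0.7, -0.2, 0.3]
grip_width: 0.999
grip_force: 0.0
t 3.73 pos [0.4844 0.2832 0.1809] psi 63.96 tilt 0.05 j7 21.6 grip 86.9 0.0
 shift mm [ 6.1  2.3 89.9] turn deg [ 0.05  0.02 -1.04] F [-0.69 -0.21  0.27] M [ 0.048 -0.137  0.01 ]
```

View pics/pre.png

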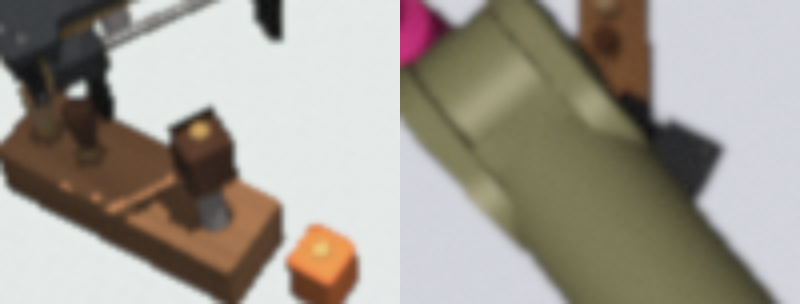

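Both fingers are well clear, and the dark handle in the tool block lies under the gripper (scene crop at about (200,140)). I'll descend over the handle and close.

```bash
python3 -m handwheel '[[0.087,0.006,0.0025,0.03,0,0,-1],[0.087,0,0,0.03,0,0,0],[0.087,0,0,0.03,0,0,0],[0.087,0,0,0,0,0,0],[0.025,0,0,0,0,0,0],[0.025,0,0,0,0,0,0],[0.025,0,0,0,0,0,0],[0.025,0,0,0,0,0,0],[0.025,0,0,0,0,0,0]]' 30; python3 -c "
from h import *
goal([.48,.288,.091],65)"
```

```text
time: 4.95
position: [0.4798, 0.2877, 0.0901]
tool_rot: [0.678, 3.067, -0.0]
ft_force: [0.0, -0.3, -0.0]
grip_width: 0.516
grip_force: 0.0
t 4.95 pos [0.4798 0.2877 0.0901] psi 65.09 tilt 0.01 j7 18.2 grip 44.9 0.0
 shift mm [-0.1  0.4 -0.9] turn deg [-0.    0.01  0.09] F [ 0.01 -0.34 -0.02] M [ 0.041 -0.091 -0.003]
```

```bash
python3 -m handwheel '[[0.02,0,0,0,0,0,0],[0.02,0,0,0,0,0,0],[0.02,0,0,0,0,0,0],[0.02,0,0,0,0,0,0]]' 40; python3 -c "
from h import *
goal([.48,.288,.091],65)"
```

```text
time: 5.45
position: [0.4796, 0.2877, 0.09]
tool_rot: [-0.677, -3.068, 0.0]
ft_force: [-0.3, 0.0, 0.2]
grip_width: 0.343
grip_force: 40.0
t 5.45 pos [0.4796 0.2877 0.09  ] psi 65.1 tilt 0.01 j7 18.2 grip 29.8 40.0
 shift mm [-0.2  0.4 -1. ] turn deg [-0.01 -0.01  0.1 ] F [-0.27  0.04  0.17] M [ 0.045 -0.067  0.008]
```

```bash
python3 -m handwheel '[[0.02,0,0,-0.01,0,0,0],[0.02,0,0,-0.02,0,0,0],[0.02,0,0,-0.025,0,0,0],[0.02,0,0,-0.03,0,0,0],[0.02,-0.03,-0.036,0,0,0,0],[0.02,-0.031,-0.036,0,0,0,0],[0.02,-0.031,-0.036,0,0,0,0],[0.02,-0.031,-0.036,0,0,0,0],[0.02,-0.031,-0.036,0,0,0,0],[0.02,-0.031,-0.036,0,0,0,0],[0.02,-0.031,-0.036,0,0,0,0],[0.02,-0.030,-0.036,0,0,0,0]]' && python3 -m handwheel '[[0.02,0,0,0,0,0,-10],[0.02,0,0,0,0,0,-10],[0.02,0,0,0,0,0,-10],[0.02,0,0,0,0,0,-10],[0.02,0,0,0,0,0,-10],[0.02,0,0,0,0,0,-10],[0.02,0,0,0,0,0,-10],[0.02,0,0,0,0,0,-10],[0.02,0,0,0,0,0,0],[0.02,0,0,0,0,0,0]]'
python3 - <<'E'
from h import *
goal([.581,-.077,.13],145)
for n,a in(("scene",(293,110)),("top",(330,132))):
    im,d=ctrl.get_image(n);np.savez(n+"2.npz",im=im,d=d)
    cv2.imwrite(f"/tmp/{n}.png",cv2.resize(im[a[1]:a[1]+90,a[0]-20:a[0]+100],(400,300),interpolation=cv2.INTER_CUBIC))
cv2.imwrite("pics/over.png",np.hstack([cv2.imread("/tmp/scene.png"),cv2.imread("/tmp/top.png")]))
E
```

```text
time: 6.95
position: [0.5824, -0.0785, 0.1768]
tool_rot: [0.677, 3.066, 0.0]
ft_force: [0.4, -0.4, -0.5]
grip_width: 0.341
grip_force: 40.0
time: 8.2
position: [0.5817, -0.0771, 0.1758]
tool_rot: [-1.449, 2.787, -0.001]
ft_force: [-0.6, 0.1, -1.5]
grip_width: 0.344
grip_force: 40.0
t 8.2 pos [ 0.5817 -0.0771  0.1758] psi 144.92 tilt 0.05 j7 138.0 grip 29.9 40.0
 shift mm [ 0.3  0.7 45.8] turn deg [-0.04  0.01 -0.08] F [-0.65  0.13 -1.45] M [ 0.204 -0.07  -0.016]
```

View pics/over.png

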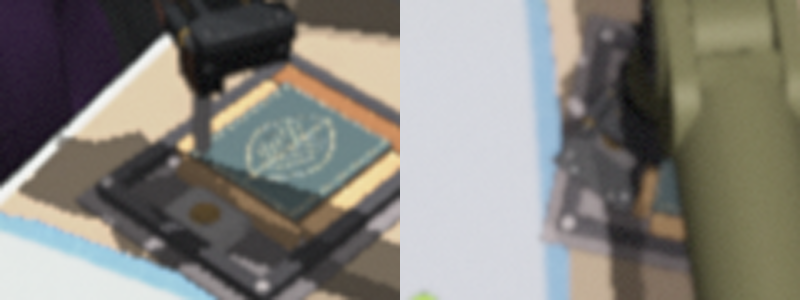

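In the scene crop the shank hangs free with its tip at about (334,155). The brass mouth lies below it at about (334.5,174). I'll compare these with projections.

Run:
```python
from h import *
c=ctrl.camera_info("scene");im=np.load("scene2.npz")["im"].astype(int)
print("pred tip",proj(c,[[.5817,-.0771,.1],[.5817,-.0771,.11],[.5817,-.0771,.03]]).round(1).tolist())
i0=np.load("scene0.npz")["im"].astype(int)
for nm,i in(("s0",i0),("s2",im)):
    w=i[160:190,320:350]; r=w[...,2]-w[...,0]
    m=(r>25); n,l,st,ce=cv2.connectedComponentsWithStats(m.astype(np.uint8)); print(nm,[(st[k].tolist(),(ce[k]+[320,160]).round(1).tolist()) for k in range(1,n) if st[k,4]>5])
    for row in i[164:186,322:349].mean(2).astype(int): print(*row)
ct=ctrl.camera_info("top"); print("ring pts scene mouth 24mm", proj(c,[[.581+.012*np.cos(a),-.077+.012*np.sin(a),.03] for a in np.arange(4)*np.pi/2]).round(1).tolist(),"top",proj(ct,[[.581,-.077,.03]]))
```

```text
pred tip [[333.4, 155.2], [333.4, 152.5], [333.6, 173.2]]
s0 [([6, 0, 24, 16, 134], [339.2, 165.9]), ([10, 11, 9, 6, 50], [334.0, 173.5])]
174 176 175 170 164 151 128 93 76 85 114 146 181 203 209 210 205 189 159 122 105 109 123 141 148 141 133
175 176 176 175 174 169 160 137 123 127 132 134 144 176 191 205 210 209 201 178 138 106 105 130 141 141 129
176 176 174 173 172 173 178 187 196 206 210 199 182 165 162 183 202 208 209 205 188 160 134 116 113 127 129
176 175 175 173 174 179 202 225 236 239 239 238 232 217 183 161 177 191 205 209 207 201 187 160 120 103 113
178 177 174 178 187 208 227 239 241 241 241 241 241 238 228 201 169 159 179 196 205 208 208 201 173 137 107
176 175 179 195 219 233 239 241 241 241 240 240 240 240 239 233 217 179 154 161 182 202 208 208 202 188 161
176 182 199 223 236 240 241 242 241 238 235 233 231 230 234 237 236 226 198 161 150 175 194 206 208 208 203
183 209 227 237 240 240 240 240 236 221 203 192 186 183 194 216 232 238 232 215 179 154 158 184 204 207 209
179 224 238 241 241 240 240 237 219 186 165 152 142 135 140 161 204 234 239 237 228 200 163 153 178 
[... 2653 characters left out ...]
79 72 66
60 67 58 51 49 45 44 45 58 72 81 85 90 92 92 91 90 89 88 86 86 86 85 83 76 68 65
39 45 40 40 38 39 36 41 43 54 63 77 86 89 91 91 91 88 88 85 85 87 85 81 72 62 59
43 35 35 38 39 38 38 39 38 38 46 59 71 82 87 90 89 88 86 86 86 86 80 72 66 61 60
66 41 36 37 35 38 38 40 38 39 38 44 51 64 79 85 86 87 85 86 85 79 70 64 58 60 60
82 52 40 37 35 36 38 38 40 41 37 41 44 53 72 83 87 87 84 81 78 67 59 61 61 61 60
70 56 47 43 39 38 38 37 39 37 45 58 61 66 79 84 87 86 80 73 64 60 59 58 58 60 61
62 58 57 50 44 41 34 36 36 34 47 72 79 83 84 86 84 86 77 66 64 67 61 58 58 58 60
ring pts scene mouth 24mm [[330.3, 171.7], [331.5, 175.7], [337.2, 174.8], [336.0, 170.9]] top [[375.10164792 171.49390779]]
```

The mouth lies about 2 mm from the tool line: the target is (0.5797, -0.0764). I'll descend to just above it and then feel gently.

```bash
python3 -m handwheel '[[0.02,0.0006,0.002,0.02,0,0,0],[0.02,0,0,0.02,0,0,0],[0.02,0,0,0.015,0,0,0],[0.02,0,0,0.005,0,0,0],[0.02,0,0,0,0,0,0],[0.02,0,0,0,0,0,0]]'; python3 -c "
from h import *
goal([.5797,-.0764,.0967],145)"; python3 -m handwheel '[[0.02,0,0,0.0015,0,0,0],[0.02,0,0,0.0015,0,0,0],[0.02,0,0,0.0015,0,0,0],[0.02,0,0,0.0015,0,0,0],[0.02,0,0,0.0015,0,0,0],[0.02,0,0,0.0015,0,0,0],[0.02,0,0,0.001,0,0,0],[0.02,0,0,0.001,0,0,0],[0.02,0,0,0.001,0,0,0],[0.02,0,0,0.001,0,0,0],[0.02,0,0,0,0,0,0],[0.02,0,0,0,0,0,0]]'; python3 -c "
from h import *
goal([.5797,-.0764,.0967],145)"
```

```text
time: 9.05
position: [0.5801, -0.0764, 0.1157]
tool_rot: [-1.453, 2.785, -0.001]
ft_force: [0.3, -0.7, -1.9]
grip_width: 0.343
grip_force: 40.0
t 9.05 pos [ 0.5801 -0.0764  0.1157] psi 145.1 tilt 0.07 j7 136.1 grip 29.8 40.0
 shift mm [ 0.3  0.4 19. ] turn deg [-0.06  0.03  0.1 ] F [ 0.31 -0.71 -1.9 ] M [ 0.11  -0.087  0.017]
time: 10.55
position: [0.5796, -0.0764, 0.1021]
tool_rot: [1.453, -2.785, 0.0]
ft_force: [-0.4, -0.4, -0.5]
grip_width: 0.344
grip_force: 40.0
t 10.55 pos [ 0.5796 -0.0764  0.1021] psi 145.1 tilt 0.01 j7 135.6 grip 30.0 40.0
 shift mm [-0.1 -0.1  5.4] turn deg [-0.01 -0.    0.1 ] F [-0.45 -0.41 -0.46] M [ 0.179 -0.058 -0.017]
```

```bash
python3 -m handwheel '[[0.02,0,0,0.001,0,0,0],[0.02,0,0,0.001,0,0,0],[0.02,0,0,0.001,0,0,0],[0.02,0,0,0.001,0,0,0],[0.02,0,0,0,0,0,0]]'; python3 -m handwheel '[[0.02,0,0,0.001,0,0,0],[0.02,0,0,0.001,0,0,0],[0.02,0,0,0,0,0,0]]'; python3 -c "
from h import *
goal([.5797,-.0764,.088],145)"
```

```text
time: 11.18
position: [0.5795, -0.0763, 0.098]
tool_rot: [1.453, -2.785, -0.0]
ft_force: [-1.3, 0.7, -1.4]
grip_width: 0.342
grip_force: 40.0
time: 11.55
position: [0.5795, -0.076, 0.0964]
tool_rot: [1.453, -2.785, -0.001]
ft_force: [-2.5, 0.7, 3.2]
grip_width: 0.342
grip_force: 40.0
t 11.55 pos [ 0.5795 -0.076   0.0964] psi 145.11 tilt 0.02 j7 135.3 grip 29.8 40.0
 shift mm [ 0.2 -0.4  8.4] turn deg [ 0.02 -0.    0.11] F [-2.54  0.72  3.21] M [0.568 0.513 0.004]
```

Contact is at tip z = 0.0204 with 3 N, as expected with the hex out of phase. I'll lean on it lightly and turn clockwise until it drops.

```bash
python3 -m handwheel '[[0.02,0.0005,0.0006,0.001,0,0,0],[0.02,0,0,0,0,0,5],[0.02,0,0,0,0,0,5],[0.02,0,0,0,0,0,5],[0.02,0,0,0,0,0,0]]'; python3 -c "
from h import *
goal([.5795,-.076,.088],145)"; python3 -m handwheel '[[0.02,0,0,0,0,0,5],[0.02,0,0,0,0,0,5],[0.02,0,0,0,0,0,5],[0.02,0,0,0,0,0,0]]';python3 -c "
from h import *
goal([.5795,-.076,.088],145)"
```

```text
time: 12.18
position: [0.5787, -0.0755, 0.0952]
tool_rot: [-1.079, 2.95, 0.001]
ft_force: [-1.5, 3.1, 3.3]
grip_width: 0.342
grip_force: 40.0
t 12.18 pos [ 0.5787 -0.0755  0.0952] psi 130.19 tilt 0.04 j7 121.5 grip 29.8 40.0
 shift mm [-0.3 -0.8  7.2] turn deg [  0.03   0.03 -14.81] F [-1.54  3.05  3.29] M [ 0.96   0.527 -0.016]
time: 12.68
position: [0.5788, -0.0756, 0.0951]
tool_rot: [-0.687, 3.065, 0.001]
ft_force: [-2.3, 3.7, 4.5]
grip_width: 0.343
grip_force: 40.0
t 12.68 pos [ 0.5788 -0.0756  0.0951] psi 115.26 tilt 0.04 j7 107.6 grip 29.9 40.0
 shift mm [-0.5 -0.7  7.1] turn deg [ 4.000e-02  2.000e-02 -2.974e+01] F [-2.33  3.68  4.47] M [ 1.118  0.473 -0.032]
```

```bash
python3 -m handwheel '[[0.02,0,0.001,0.001,0,0,5],[0.02,0,0,0,0,0,5],[0.02,0,0,0,0,0,5],[0.02,0,0,0,0,0,0]]'; python3 -c "
from h import *
goal([.5795,-.076,.088],145)"; python3 -m handwheel '[[0.02,0,0,0,0,0,5],[0.02,0,0,0,0,0,5],[0.02,0,0,0,0,0,5],[0.02,0,0,0,0,0,0]]';python3 -c "
from h import *
goal([.5795,-.076,.088],145)"
```

```text
time: 13.18
position: [0.5783, -0.0755, 0.0935]
tool_rot: [0.281, -3.129, -0.0]
ft_force: [-0.3, 1.8, -1.4]
grip_width: 0.343
grip_force: 40.0
t 13.18 pos [ 0.5783 -0.0755  0.0935] psi 100.27 tilt 0.01 j7 93.5 grip 29.8 40.0
 shift mm [-1.1 -0.7  5.5] turn deg [ 1.000e-02  0.000e+00 -4.473e+01] F [-0.3   1.85 -1.37] M [ 0.806 -0.09  -0.045]
time: 13.68
position: [0.5784, -0.0756, 0.0936]
tool_rot: [-0.129, -3.139, 0.0]
ft_force: [-0.3, 1.8, -2.4]
grip_width: 0.339
grip_force: 40.0
t 13.68 pos [ 0.5784 -0.0756  0.0936] psi 85.29 tilt 0.0 j7 79.4 grip 29.5 40.0
 shift mm [-1.2 -0.3  5.6] turn deg [ -0.    -0.   -59.71] F [-0.27  1.83 -2.44] M [ 0.737 -0.21  -0.004]
```

The resistance vanished and the tip is at 0.0176, so the hex has entered. I'll seat it now.

```bash
python3 -m handwheel '[[0.02,0,0.0007,0.001,0,0,0],[0.02,0,0,0.001,0,0,0],[0.02,0,0,0.001,0,0,0],[0.02,0,0,0,0,0,0]]'; python3 -m handwheel '[[0.02,0,0,0.001,0,0,0],[0.02,0,0,0.001,0,0,0],[0.02,0,0,0,0,0,0],[0.02,0,0,0,0,0,0]]';python3 -c "
from h import *
goal([.5795,-.076,.088],145)"
```

```text
time: 14.18
position: [0.5784, -0.0753, 0.0909]
tool_rot: [-0.134, -3.139, 0.001]
ft_force: [-0.8, 0.7, -2.3]
grip_width: 0.341
grip_force: 40.0
time: 14.68
position: [0.5784, -0.0751, 0.089]
tool_rot: [-0.135, -3.139, 0.001]
ft_force: [0.0, -0.4, -1.1]
grip_width: 0.343
grip_force: 40.0
t 14.68 pos [ 0.5784 -0.0751  0.089 ] psi 85.09 tilt 0.02 j7 78.9 grip 29.8 40.0
 shift mm [-1.2 -0.8  1. ] turn deg [-2.000e-02 -1.000e-02 -5.991e+01] F [ 0.02 -0.4  -1.1 ] M [ 0.097 -0.012 -0.059]
```

Seated (tip z about 0.013). I'll turn clockwise in steps with averaged rest readings of the vertical moment.

```bash
cat >> h.py <<'E'
def meas(n=6):
    A=[]
    for i in range(n):
        ctrl.get_image("top"); s=ctrl.get_state(); A.append(np.r_[s["torque"],s["ft_force"]])
    A=np.array(A); s,q,R=pose()
    print("t",round(float(s["time"]),2),"psi",np.degrees(np.arctan2(R[1,1],R[0,1])).round(2),"j7",round(float(np.degrees(s["joint_positions"][6])),1),"Mz",A[:,2].mean().round(4),"sd",A[:,2].std().round(4),"M",A[:,:2].mean(0).round(2),"F",A[:,3:].mean(0).round(1),"pos",q.round(4),"grip",round(float(s["grip_force"]),1))
E
python3 -c "from h import *;meas()"
for i in 1; do python3 -m handwheel '[[0.02,0,0,0,0,0,7],[0.02,0,0,0,0,0,7],[0.02,0,0,0,0,0,6],[0.02,0,0,0,0,0,0]]' >/dev/null; python3 -c "from h import *;meas()"; done
python3 -m handwheel '[[0.02,0,0,0,0,0,7],[0.02,0,0,0,0,0,7],[0.02,0,0,0,0,0,6],[0.02,0,0,0,0,0,0]]' >/dev/null; python3 -c "from h import *;meas()"
```

```text
t 14.97 psi 85.1 j7 78.9 Mz -0.0065 sd 0.0369 M [ 0.02 -0.07] F [-0.5 -0.5 -1.7] pos [ 0.5784 -0.075   0.089 ] grip 40.0
t 15.78 psi 65.13 j7 60.1 Mz 0.0759 sd 0.0133 M [-0.22  0.  ] F [-0.6 -1.1 -1.8] pos [ 0.5783 -0.0751  0.089 ] grip 39.9
t 16.57 psi 45.13 j7 41.1 Mz 0.0798 sd 0.0299 M [-0.43  0.09] F [-0.6 -1.5 -1.5] pos [ 0.5783 -0.0751  0.089 ] grip 39.9
```

```bash
python3 -m handwheel '[[0.02,0,0,0,0,0,10],[0.02,0,0,0,0,0,10],[0.02,0,0,0,0,0,0]]' >/dev/null; python3 -c "from h import *;meas(9)"; python3 -m handwheel '[[0.02,0,0,0,0,0,10],[0.02,0,0,0,0,0,10],[0.02,0,0,0,0,0,0]]' >/dev/null; python3 -c "from h import *;meas(9)"; python3 -m handwheel '[[0.02,0,0,0,0,0,10],[0.02,0,0,0,0,0,10],[0.02,0,0,0,0,0,0]]' >/dev/null; python3 -c "from h import *;meas(9)"
```

```text
t 17.4 psi 25.12 j7 22.1 Mz 0.0477 sd 0.0291 M [-0.62  0.21] F [-0.8 -2.2 -2.1] pos [ 0.5783 -0.0751  0.089 ] grip 39.9
t 18.23 psi 5.12 j7 3.0 Mz 0.0522 sd 0.0192 M [-0.85  0.32] F [-1.4 -2.8 -2.2] pos [ 0.5783 -0.075   0.089 ] grip 39.9
t 19.05 psi -14.88 j7 -16.2 Mz 0.0415 sd 0.0368 M [-1.    0.41] F [-1.3 -3.3 -2. ] pos [ 0.5783 -0.0751  0.089 ] grip 39.9
```

```bash
python3 -m handwheel '[[0.02,-0.0013,-0.0002,0,0,0,0],[0.02,0,0,0,0,0,5],[0.02,0,0,0,0,0,0],[0.02,0,0,0,0,0,0]]' >/dev/null
python3 - <<'E'
from h import *
meas(10)
im,d=ctrl.get_image("scene");np.savez("scene3.npz",im=im,d=d)
i0=np.load("scene0.npz")["im"]
f=lambda i: cv2.resize(i[115:205,283:403],(400,300),interpolation=cv2.INTER_CUBIC)
cv2.imwrite("pics/turn.png",np.hstack([f(i0),f(im)]))
E
```

```text
t 20.05 psi -19.88 j7 -20.9 Mz 0.0872 sd 0.0306 M [ 0.01 -0.2 ] F [ 0.7  0.1 -4.6] pos [ 0.5781 -0.0755  0.089 ] grip 39.9
```

View pics/turn.png

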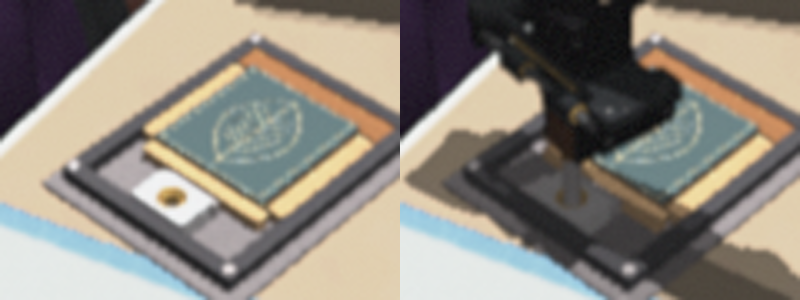

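The key is upright in the mouth and the lateral load is cancelled, with Mz = 0.087, so the jaw does not bear yet. I'll keep going in smaller steps.

```bash
python3 -m handwheel '[[0.02,0,0,0,0,0,8],[0.02,0,0,0,0,0,7],[0.02,0,0,0,0,0,0]]' >/dev/null; python3 -c "from h import *;meas(9)"; python3 -m handwheel '[[0.02,0,0,0,0,0,8],[0.02,0,0,0,0,0,7],[0.02,0,0,0,0,0,0]]' >/dev/null; python3 -c "from h import *;meas(9)"; python3 -m handwheel '[[0.02,0,0,0,0,0,8],[0.02,0,0,0,0,0,7],[0.02,0,0,0,0,0,0]]' >/dev/null; python3 -c "from h import *;meas(9)"
```

```text
t 20.93 psi -34.87 j7 -35.3 Mz 0.0667 sd 0.0328 M [ 0.58 -0.48] F [ 1.1  2.1 -5.2] pos [ 0.578  -0.0756  0.089 ] grip 39.9
t 21.75 psi -49.87 j7 -49.7 Mz 0.0682 sd 0.0221 M [ 1.   -0.53] F [ 1.7  3.5 -5.4] pos [ 0.578  -0.0757  0.0891] grip 39.9
t 22.57 psi -64.86 j7 -64.2 Mz 0.0733 sd 0.0255 M [ 1.39 -0.56] F [ 1.7  4.9 -5.4] pos [ 0.5779 -0.0757  0.089 ] grip 40.0
```

```bash
python3 -m handwheel '[[0.02,0.0013,-0.0015,0,0,0,0],[0.02,0,0,0,0,0,5],[0.02,0,0,0,0,0,0],[0.02,0,0,0,0,0,0]]' >/dev/null; python3 -c "from h import *;meas(16)"
```

```text
t 23.88 psi -69.92 j7 -69.2 Mz 0.1157 sd 0.0229 M [-0.49  0.1 ] F [-0.3 -1.7 -4.1] pos [ 0.5782 -0.0751  0.089 ] grip 39.9
```

```bash
python3 -m handwheel '[[0.02,-0.0002,0.0005,0,0,0,8],[0.02,0,0,0,0,0,7],[0.02,0,0,0,0,0,0],[0.02,0,0,0,0,0,0]]' >/dev/null; python3 -c "from h import *;meas(14)"
```

```text
t 25.07 psi -84.91 j7 -83.6 Mz 0.098 sd 0.0257 M [-1.22  0.56] F [-1.9 -4.1 -3.1] pos [ 0.5783 -0.0751  0.089 ] grip 40.0
```

```bash
python3 -m handwheel '[[0.02,-0.0004,0.0007,0,0,0,0],[0.02,0,0,0,0,0,5],[0.02,0,0,0,0,0,0],[0.02,0,0,0,0,0,0]]' >/dev/null; python3 -c "from h import *;meas(16)"
```

```text
t 26.38 psi -89.89 j7 -88.4 Mz 0.1268 sd 0.033 M [-0.8  0.4] F [-1.1 -2.9 -3.6] pos [ 0.5781 -0.0752  0.089 ] grip 39.9
```

```bash
python3 -m handwheel '[[0.02,-0.0002,0.0005,0,0,0,0],[0.02,0,0,0,0,0,8],[0.02,0,0,0,0,0,7],[0.02,0,0,0,0,0,0],[0.02,0,0,0,0,0,0]]' >/dev/null; python3 -c "from h import *;meas(16)"
```

```text
t 27.8 psi -104.89 j7 -102.8 Mz 0.1174 sd 0.027 M [0.27 0.03] F [-0.1  0.9 -4.5] pos [ 0.578  -0.0754  0.0891] grip 39.9
```

```bash
python3 -m handwheel '[[0.02,0,0,0,0,0,8],[0.02,0,0,0,0,0,7],[0.02,0,0,0,0,0,5],[0.02,0,0,0,0,0,0],[0.02,0,0,0,0,0,0]]' >/dev/null; python3 -c "from h import *;meas(20)"
```

```text
t 29.43 psi -124.89 j7 -122.1 Mz 0.1233 sd 0.0354 M [ 1.24 -0.24] F [ 1.   3.8 -4.5] pos [ 0.578  -0.0756  0.0891] grip 40.0
```

```bash
python3 -m handwheel '[[0.02,-0.0001,-0.0005,0,0,0,0],[0.02,0,0,0,0,0,3],[0.02,0,0,0,0,0,0],[0.02,0,0,0,0,0,0]]' >/dev/null; for i in 1 2 3 4 5 6 7 8 9 10 11 12; do python3 -m handwheel '[[0.02,0,0,0,0,0,0]]' >/dev/null; python3 -c "
from bench import ctrl
s=ctrl.get_state();print(*s['torque'],*s['ft_force'])" >> r1.txt; done; python3 -c "
import numpy as np;a=np.loadtxt('r1.txt');print(a.mean(0).round(4),a[:,2].std().round(3))
from h import *
goal([.578,-.0754,.089],-128)"
```

```text
[ 1.3977 -0.154   0.1756  0.6238  4.1844 -3.7474] 0.028
t 31.43 pos [ 0.5781 -0.0755  0.0891] psi -127.9 tilt 0.01 j7 -125.1 grip 29.4 39.9
 shift mm [-0.1 -0.   0.1] turn deg [ 0.01 -0.    0.1 ] F [ 0.19  4.58 -3.18] M [ 1.401 -0.086  0.176]
```

Mz is now about 0.15 on average, and the angle bounds put the clamp force at 20 to 45 N, which is rightly tight. I'll back off within the play to unload the key and start drawing it.

```bash
python3 -m handwheel '[[0.02,-0.0003,-0.0005,0,0,0,-3],[0.02,0,0,0,0,0,-2],[0.02,0,0,0,0,0,0],[0.02,0,0,0,0,0,0]]'|grep ft; python3 -c "
from h import *
meas(3)"; python3 -m handwheel '[[0.02,0,0,-0.002,0,0,0],[0.02,0,0,-0.002,0,0,0],[0.02,0,0,0,0,0,0]]'; python3 -c "
from h import *
goal([.578,-.0754,.17],-123)"
```

```text
ft_force: [0.6, 2.9, -3.5]
t 32.08 psi -122.94 j7 -120.3 Mz -0.0781 sd 0.0181 M [ 0.78 -0.01] F [ 0.3  2.5 -3. ] pos [ 0.5781 -0.0754  0.0891] grip 40.0
time: 32.45
position: [0.5779, -0.0753, 0.0922]
tool_rot: [3.012, -0.89, -0.001]
ft_force: [2.7, 0.5, -11.5]
grip_width: 0.344
grip_force: 40.0
t 32.45 pos [ 0.5779 -0.0753  0.0922] psi -122.9 tilt 0.06 j7 -120.3 grip 29.9 40.0
 shift mm [  0.1   0.1 -77.8] turn deg [0.05 0.03 0.1 ] F [  2.67   0.53 -11.52] M [ 0.476 -0.798 -0.016]
```

```bash
python3 -m handwheel '[[0.02,0,0,-0.002,0,0,1.5],[0.02,0,0,-0.002,0,0,0],[0.02,0,0,-0.002,0,0,0],[0.02,0,0,0,0,0,0]]'; python3 -m handwheel '[[0.02,0,0,-0.003,0,0,0],[0.02,0,0,-0.003,0,0,0],[0.02,0,0,-0.004,0,0,0],[0.02,0,0,0,0,0,0]]';  python3 -c "
from h import *
goal([.578,-.0754,.17],-123)"
```

```text
time: 32.95
position: [0.5788, -0.0754, 0.1003]
tool_rot: [3.001, -0.93, 0.003]
ft_force: [-0.2, 0.3, -0.6]
grip_width: 0.345
grip_force: 40.0
time: 33.45
position: [0.5785, -0.0749, 0.1096]
tool_rot: [-3.001, 0.929, -0.001]
ft_force: [0.3, 0.6, -1.3]
grip_width: 0.343
grip_force: 40.0
t 33.45 pos [ 0.5785 -0.0749  0.1096] psi -124.4 tilt 0.05 j7 -121.6 grip 29.8 40.0
 shift mm [ -0.1   0.7 -60.4] turn deg [-0.02 -0.05 -1.4 ] F [ 0.34  0.58 -1.33] M [ 0.099 -0.033 -0.035]
```

The key is out freely. I'll raise it and turn back to the yaw it was picked at, so it goes into the hole just as it came out.

```bash
python3 -m handwheel '[[0.02,0,0,-0.02,0,0,0],[0.02,0,0,-0.03,0,0,0],[0.02,0,0,-0.02,0,0,-10.5],[0.02,0,0,0,0,0,-10.5],[0.02,0,0,0,0,0,-10.5],[0.02,0,0,0,0,0,-10.5],[0.02,0,0,0,0,0,-10.5],[0.02,0,0,0,0,0,-10.5],[0.02,0,0,0,0,0,-10.5],[0.02,0,0,0,0,0,-10.5],[0.02,0,0,0,0,0,-10.5],[0.02,0,0,0,0,0,-10.5]]' >/dev/null; python3 -m handwheel '[[0.02,0,0,0,0,0,-10.5],[0.02,0,0,0,0,0,-10.5],[0.02,0,0,0,0,0,-10.5],[0.02,0,0,0,0,0,-10.5],[0.02,0,0,0,0,0,-10.5],[0.02,0,0,0,0,0,-10.5],[0.02,0,0,0,0,0,-10.5],[0.02,0,0,0,0,0,-10.5],[0.02,0,0,0,0,0,0],[0.02,0,0,0,0,0,0]]'; python3 -c "
from h import *
goal([.4797,.2877,.18],65)"
```

```text
time: 36.2
position: [0.5781, -0.075, 0.179]
tool_rot: [-0.696, -3.064, 0.0]
ft_force: [-0.3, -0.4, -0.7]
grip_width: 0.336
grip_force: 40.0
t 36.2 pos [ 0.5781 -0.075   0.179 ] psi 64.41 tilt 0.01 j7 64.0 grip 29.2 40.0
 shift mm [245.4 284.6  -1. ] turn deg [-0.01 -0.   -0.59] F [-0.27 -0.36 -0.68] M [ 0.064 -0.159 -0.014]
```

```bash
python3 -m handwheel '[[0.02,0.031,0.036,0,0,0,-0.6],[0.02,0.031,0.036,0,0,0,0],[0.02,0.031,0.036,0,0,0,0],[0.02,0.031,0.036,0,0,0,0],[0.02,0.031,0.036,0,0,0,0],[0.02,0.031,0.036,0,0,0,0],[0.02,0.030,0.035,0,0,0,0],[0.02,0.029,0.034,0,0,0,0],[0.02,0,0,0,0,0,0],[0.02,0,0,0,0,0,0]]' >/dev/null
python3 - <<'E'
from h import *
goal([.4797,.2877,.13],65)
im,d=ctrl.get_image("scene");c=ctrl.camera_info("scene");np.savez("scene4.npz",im=im,d=d)
s,q,R=pose(); print("proj tip,hole,pred landing",proj(c,[q-[0,0,.076],[.4797,.2877,.046],[q[0],q[1],.046]]).round(1).tolist())
a=cv2.resize(im[215:305,225:345],(400,300),interpolation=cv2.INTER_CUBIC);b=cv2.resize(im[115:205,283:403],(400,300),interpolation=cv2.INTER_CUBIC)
cv2.imwrite("pics/ret.png",np.hstack([a,b]))
E
```

```text
t 37.45 pos [0.476  0.2861 0.1789] psi 65.12 tilt 0.06 j7 24.5 grip 29.9 40.0
 shift mm [-2.6  3.  48.9] turn deg [-0.05  0.03  0.12] F [-0.16 -0.61 -1.39] M [ 0.003 -0.24  -0.018]
proj tip,hole,pred landing [[284.6, 263.8], [285.2, 277.5], [286.9, 277.4]]
```

View pics/ret.png

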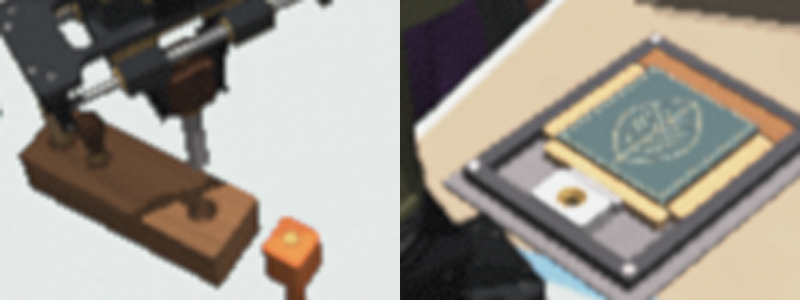

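In the scene crop the hole is at (286,277.4) and the tip at (284.4,264), both within about 1 px of prediction. The block looks flat in the chase. I'll correct by 4 mm and lower the key.

```bash
python3 -m handwheel '[[0.02,-0.0024,0.003,0.015,0,0,0],[0.02,0,0,0.02,0,0,0],[0.02,0,0,0.013,0,0,0],[0.02,0,0,0,0,0,0],[0.02,0,0,0.002,0,0,0],[0.02,0,0,0.002,0,0,0],[0.02,0,0,0.002,0,0,0],[0.02,0,0,0.002,0,0,0],[0.02,0,0,0,0,0,0]]'; python3 -c "
from h import *
goal([.4797,.2877,.09],65)"
```

```text
time: 38.62
position: [0.4792, 0.2884, 0.1229]
tool_rot: [-0.675, -3.068, 0.0]
ft_force: [-0.0, 0.1, -1.1]
grip_width: 0.342
grip_force: 40.0
t 38.62 pos [0.4792 0.2884 0.1229] psi 65.2 tilt 0.01 j7 22.5 grip 29.7 40.0
 shift mm [-0.8 -0.4 32.9] turn deg [-0.01 -0.    0.2 ] F [-0.04  0.14 -1.14] M [ 0.043 -0.192 -0.011]
```

```bash
python3 -m handwheel '[[0.02,-0.0005,-0.0004,0.002,0,0,0],[0.02,0,0,0.002,0,0,0],[0.02,0,0,0.002,0,0,0],[0.02,0,0,0.002,0,0,0],[0.02,0,0,0,0,0,0]]'; python3 -m handwheel '[[0.02,0,0,0.003,0,0,0],[0.02,0,0,0.003,0,0,0],[0.02,0,0,0.003,0,0,0],[0.02,0,0,0,0,0,0]]';  python3 -c "
from h import *
goal([.4797,.2877,.09],65)"
```

```text
time: 39.25
position: [0.4794, 0.2878, 0.1148]
tool_rot: [-0.675, -3.068, 0.0]
ft_force: [-0.5, -0.5, -1.1]
grip_width: 0.342
grip_force: 40.0
time: 39.75
position: [0.4793, 0.2877, 0.1056]
tool_rot: [-0.675, -3.068, 0.001]
ft_force: [0.5, -0.5, -1.8]
grip_width: 0.339
grip_force: 40.0
t 39.75 pos [0.4793 0.2877 0.1056] psi 65.2 tilt 0.04 j7 21.9 grip 29.5 40.0
 shift mm [-0.4  0.2 15.6] turn deg [-0.03 -0.03  0.2 ] F [ 0.51 -0.53 -1.8 ] M [ 0.073 -0.16  -0.028]
```

Sliding in freely (tip about 0.03, with no force). I'll lower it to the floor.

```bash
python3 -m handwheel '[[0.02,0,0,0.003,0,0,0],[0.02,0,0,0.003,0,0,0],[0.02,0,0,0.003,0,0,0],[0.02,0,0,0.002,0,0,0],[0.02,0,0,0.0015,0,0,0],[0.02,0,0,0.001,0,0,0],[0.02,0,0,0,0,0,0]]'; python3 -m handwheel '[[0.02,0,0,0.001,0,0,0],[0.02,0,0,0.0005,0,0,0],[0.02,0,0,0,0,0,0]]'
```

```text
time: 40.62
position: [0.4795, 0.2879, 0.0925]
tool_rot: [-0.675, -3.068, 0.0]
ft_force: [-0.5, 0.2, -2.3]
grip_width: 0.344
grip_force: 40.0
time: 41.0
position: [0.4795, 0.2878, 0.091]
tool_rot: [-0.675, -3.068, 0.0]
ft_force: [0.4, 0.1, -1.7]
grip_width: 0.343
grip_force: 40.0
```

```bash
python3 -m handwheel '[[0.02,0,0,0.0007,0,0,0],[0.034,0,0,0,0,0,0],[0.034,0,0,0,0,0,0],[0.06,0,0,0,0,0,0],[0.087,0,0,0,0,0,0],[0.087,0,0,0,0,0,0],[0.087,0,0,0,0,0,0],[0.087,0,0,0,0,0,0],[0.087,0,0,0,0,0,0]]' 10; python3 -m handwheel '[[0.087,0,0,-0.02,0,0,0],[0.087,0,0,-0.03,0,0,0],[0.087,0,0,-0.04,0,0,0],[0.087,0,0,-0.04,0,0,0],[0.087,0,0,-0.03,0,0,0],[0.087,0,0,0,0,0,0],[0.087,0,0,0,0,0,0]]'
python3 - <<'E'
from h import *
im,d=ctrl.get_image("scene");i0=np.load("scene0.npz")["im"]
f=lambda im:np.hstack([cv2.resize(im[215:305,225:345],(400,300),interpolation=cv2.INTER_CUBIC),cv2.resize(im[115:205,283:403],(400,300),interpolation=cv2.INTER_CUBIC)])
cv2.imwrite("pics/end.png",np.vstack([f(i0),f(im)]))
E
```

```text
time: 42.12
position: [0.4795, 0.2879, 0.0903]
tool_rot: [0.675, 3.068, -0.0]
ft_force: [0.0, -0.2, 0.2]
grip_width: 0.964
grip_force: 0.0
time: 43.0
position: [0.4793, 0.2878, 0.2505]
tool_rot: [0.675, 3.068, -0.0]
ft_force: [-0.3, -1.1, -0.9]
grip_width: 0.997
grip_force: 0.0
```

View pics/end.png

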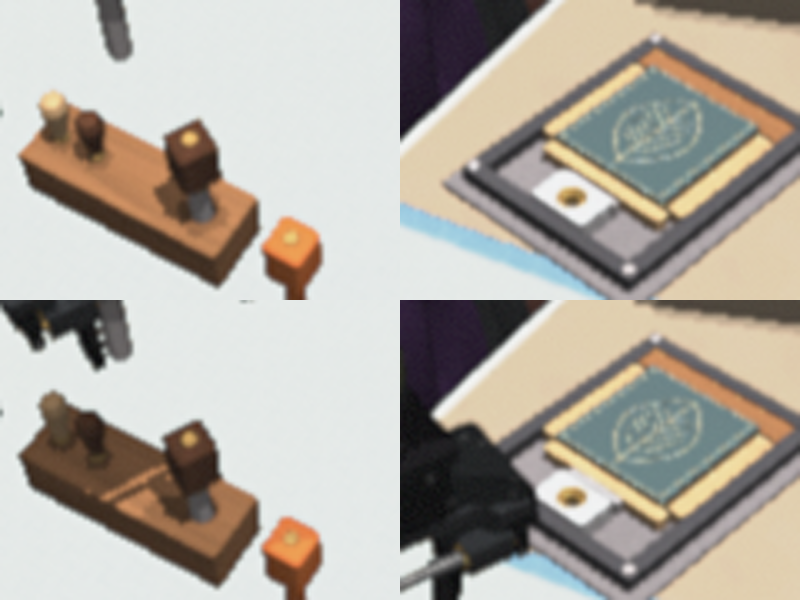

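The last picture shows the key standing upright in its hole, the same as at the start. The block is flat, and the quoin's jaw is out against the reglet. I'm handing in.

```bash
python3 -c "
from bench import ctrl
print(ctrl.close_job())"
```

```text
the job is handed in; nothing more can be done
None
```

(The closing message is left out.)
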